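# Box up the finished prints

### The arm

A 7-joint arm with a two-finger parallel gripper is mounted at the origin on the work surface. World frame = base frame: x ahead of the robot, y to its left, z up, the work surface at z = 0. Lengths are in mm, angles in rad, forces in N, time in s.
With the tool pointing down it reaches from about 375 to 925 mm from the base axis. Payload 3.1 kg.
Tool frame: the origin (TCP) lies between the finger pads; the fingertips stand 8 mm ahead of it and the grasp point (between the pads) lies 11 mm behind it (arm.tip_extent is the distance from the TCP to the fingertips, in mm); z points along the fingers, y is the line along which they close (so a half turn about z gives the same grasp; the last joint's range is limited). The gripper opens to 85 mm and grips with 20 to 120 N. Pads are 22 mm wide; open, the fingers measure 114 mm over their backs; the gripper's body (76 mm by 85 mm) begins 54 mm behind the grasp point. The pads swing forward as they close: fully open they stand 13 mm farther back than shut.
Start: joints at [-1.33, 0.383, 0.044, 1.598, -0.018, 1.161, -0.05], TCP at [216.009, 613.061, 239.269] pointing down, gripper open.
Joint ranges: [-2.61, 2.61], [-0.41, 2.15], [-1.48, 1.57], [0, 2.5], [-1.57, 4.71], [0.05, 1.97], [-2.85, 2.85]. Speed limits (rad/s): [2.79, 2.79, 3.14, 3.14, 3.14, 3.14, 3.14].

### API

Orientations are given as a unit quaternion [x, y, z, w].
In Python, from cell import arm gives the robot as it stands.
- The arm moves only by the tool move_arm, never from a script. Its argument "plan" is a list of rows, each a list of 7 numbers: the shift along the tool's x, y, z each as a share of 30 mm, from -1 to 1, then the turn, a rotation vector about the tool's x, y, z each as a share of 0.08 rad, from -1 to 1, then the finger opening in mm, from 0 to 85.4. In form: [[dx, dy, dz, ax, ay, az, fingers], ...]. A call has 1 to 12 rows; each row shifts and turns the commanded pose from where the row before left it, along the tool's axes as they then stand; what a row does not reach is not made up. A row lasts 1/8 s, in which the tool goes at most 62.5 mm and 10.7 degrees, less where a joint would pass 70% of its speed; a pose out of reach is approached as far as the arm can. A call with a number of a shift or a turn outside -1 to 1 is refused whole. A call with a gripper value outside its range is refused whole. The fingers move at their own pace and stop on an object; the grip force is fixed at half the most. Time passes only in rows, so rows that do not move let the fingers close. It gives the time, the measured TCP pose, the force, the opening and the grip force at its end, in the units of the state.
- arm.state(): the state, without advancing time (a new reading comes with each control period).
- arm.read_camera(name): name is "side" or "top" or "wrist"; returns a dict with "color" (400x640x3 uint8, blue, green, red), "fx", "fy", "cx", "cy" (pixels), "R" (3x3) and "t" (3): a world point X has camera coordinates R X + t. Camera axes: x right, y down, z forward; pixel columns grow to the right and rows downward; lengths in mm; the calibration is good to about 2 mm. A picture is of the moment at which its call begins. There is no depth.
- arm.hand_in(): hands the job in; it is judged then, once.
Trained networks look in a picture, given as the dict that the camera call returned (one of the last four; its "shot" number tells which), for a name from the list of things; names that differ only in an ending like _2 or _b are one class to them, and where a whole thing is asked for, a point or a joint stands for the part that bears it (a point fixed in the world has none). Each returns a list of dicts, best first, with "p" (0 to 1); they miss things now and then, are a little off and sometimes report something else, mostly with a low value. They report only what shows in the picture. A call takes as long as a camera call. They do not tell look-alikes from the thing itself.
- arm.trace(query, picture): "region" (400x640 bool, what is visible of it) and "extent" ([centre column, centre row, width, height] in pixels, round what is visible of it).
The state is a dict: "t": time; "joints": joint angles; "joint_velocities": joint speeds; "joint_torque": joint torques, N m; "ee_pos": TCP position; "eef_rot": TCP orientation; "force": force on the tool from outside, world axes, zero at the start; "wrist_torque": the same for the moment, N m; "width": finger opening in mm; "grip_force": force on a finger pad.
Only numpy, scipy, OpenCV 4.12 (cv2) and the standard library are available. Lean on these libraries where they do the work, as an engineer would, in place of code of your own. Each camera call takes 0.05 s, during which the arm holds its last target. There are 200 camera calls.

### The job

The desktop printer has dropped two finished prints into its catch tray: a square cup and a round pot. Open the lid of the wooden storage box, put both prints inside standing upright on its floor, and shut the lid fully again. The prints are thin-walled: squeeze them with 20 N at most, and set them down rather than drop them; leave the flat scrap strip in the tray and do not disturb the other things on the desk.

Things in the scene. Friction and masses are not known exactly. Their poses are not given: they have to be found in the camera images.
- tray: Open grey catch tray, fixed in front of the printer, 270 x 230 x 30 mm high (x, y, z), walls and floor 5 mm. Origin: centre of its underside. The printer stands on its -y side: from 165 mm off the origin a base 320 mm wide, up to 80 mm high; from 245 mm off a frame and reel up to 360 mm high. A thin chute slopes down from the base to the tray's -y edge.
- square_cup: Finished print: white square open-topped cup, 52 x 52 mm and 88 mm high, wall 3 mm, 40 to 85 g, standing upright in the tray. Origin: centre of its underside; its sides face its x and y axes, z up through the mouth.
- round_pot: Finished print: white round open-topped pot, 80 mm high, 46 mm across at the foot, 52 mm at 58 mm height, then a collar 58 mm across from 60 mm up to the rim; wall 3 mm, 35 to 70 g, standing upright in the tray. Origin: centre of its underside, z up through the mouth.
- scrap: Flat white scrap strip lying in the tray between the prints, 20 x 70 x 10 mm with a small lump 18 mm high; origin at the centre of its underside. It stays in the tray.
- box: Wooden storage box fixed to the desk, outside 160 x 300 x 105 mm (x, y, z), walls and floor 8 mm, so inside 144 x 284 mm with the floor at z = 8 mm and the rim at 105 mm. Origin: centre of its underside. Its lid is hinged along the +x rim; +x points roughly to the robot's left. The two prints fit side by side along its y.
- lid (a joint): Hinge angle of the box's lid, rad: 0 shut, grows as it opens upward and over to the box's +x side, 1.9 fully open. Stiff hinge: it stays where it is left (about 0.2 N m). The lid may start slightly ajar.
- lid_hinge (a point): Point on the lid's hinge line, middle of the +x rim of the box, at the lid's underside. The point's frame turns with the lid: x from the free edge to the hinge, y along the hinge, z out of the lid's upper face. The lid is a board 160 x 300 x 8 mm (x from -160 to 0 mm in this frame, z from 0 to 8 mm).
- lid_handle (a point): Outer end of the round wooden knob on the lid's upper face, 130 mm from the hinge line and midway along it, 35 mm above the face. The knob's head is 28 mm across, from 14 to 35 mm above the face, on a thinner stem. Axes as the hinge's.
- mug: White mug with a handle, 76 mm across, 90 mm high, beyond the work area; origin at the centre of its underside. Not to be disturbed.
- pen_holder: Square wooden pen holder, 75 mm wide, 90 mm high, pens up to 165 mm; origin at the centre of its underside. Not to be disturbed.
- scraper: Flat scraper with a handle, 170 mm long along its x, lying on the desk between tray and box; origin at its middle, on the desk. Not to be disturbed.
- tape: Roll of tape lying flat, 70 mm across, 24 mm high, near the robot's base on the right; origin at the centre of its underside. Not to be disturbed.
Things that resemble listed ones, but are neither listed nor needed, are in the scene too. What is shaped like the square_cup but pink or yellow is not meant.

How it is judged:
By the outcome, as a careful person would: the job done as asked, in the order asked, and still so for the second after the job is handed in, with the robot touching nothing.
It also fails if it takes over 72 s, if anything falls off the work surface, if the arm or the gripper's body presses on something with over 40 N, if the wrist force passes 120 N, or if a joint passes its speed limit or range.

## Working session

There is one attempt and no reset: what is moved stays moved. The work goes in short steps, Python scripts to look and compute and a tool call to move; the robot and the scene stay as the last step left them, time stands still between calls to the robot, and variables do not carry over. Pictures are saved under pics/ and viewed, at most 10 in all, crops included, and the job is handed in when it is done.

Besides the shell and the picture viewer there is one more tool, called after "Request:" as a command line: name --pt "numbers of a row" for each row, then --argument value for the rest. move_arm: Moves the arm, as the interface text tells. Its arguments: {"type":"object","properties":{"plan":{"type":"array","items":{"type":"array","items":{"type":"number"}}}},"required":["plan"]}

```bash
ls; mkdir -p pics; python3 - <<'E'
from cell import arm
import cv2,pickle
print(arm.state())
for n in ["top","side"]:
    p=arm.read_camera(n); cv2.imwrite(f"pics/{n}0.png",p["color"]); pickle.dump(p,open(f"{n}0.pkl","wb"))
    print(n,p["fx"],p["cx"],p["R"],p["t"])
    for q in ["tray","square_cup","round_pot","scrap","box","lid","lid_handle","scraper","mug","pen_holder","tape"]:
        print(q,[(round(d["p"],2),[round(float(v)) for v in d["extent"]]) for d in arm.trace(q,p)][:5])
E
```

```text
pics
{'t': 0.0, 'joints': array([-1.32982106,  0.38387054,  0.04383174,  1.59961572, -0.01790929,
        1.16118594, -0.04987968]), 'joint_velocities': array([-0.00038749,  0.00034304, -0.00099503,  0.00189931,  0.00019798,
       -0.00029673, -0.00149986]), 'joint_torque': array([ 8.31020884e-05, -4.33438897e+01,  1.02441397e+00, -2.49516267e+01,
        1.05923822e-02,  1.09730865e-02, -2.36397653e-06]), 'ee_pos': array([215.70541115, 612.16773091, 237.84479145]), 'eef_rot': array([ 1.68530455e-01,  9.85695531e-01, -1.33411843e-03, -1.58823705e-04]), 'force': array([ 0.29129657, -0.02416459, -0.79139062]), 'wrist_torque': array([-0.01505919, -0.00850982,  0.01859709]), 'grip_force': 0.0, 'width': 85.74887845003457}
top 488.6381018080175 324.23982176284017 [[-0.02825131 -0.9995015  -0.01409296]
 [-0.99298825  0.02968062 -0.1144264 ]
 [ 0.11478765  0.01076145 -0.99333176]] [  24.64087975  533.15001081 1223.69849641]
tray [(0.73, [497, 167, 286, 178])]
square_cup [(0.97, [390, 114, 30, 36]), (0.64, [404, 170, 35, 34]), (0.58, [433, 108, 32, 36]), (0.58, [327, 176, 24, 30])]
round_pot
[... 392 characters left out ...]
.9993396  -0.03588175  0.00573247]
 [-0.03124834  0.76812183 -0.63954077]
 [ 0.0185446  -0.63929755 -0.76873581]] [ 526.05134397  116.20658538 1275.62142453]
tray [(0.78, [315, 105, 113, 208])]
square_cup [(0.9, [296, 219, 19, 41]), (0.89, [299, 169, 27, 42]), (0.83, [249, 144, 27, 33]), (0.79, [245, 171, 33, 38]), (0.16, [225, 297, 38, 50])]
round_pot [(0.79, [342, 169, 22, 32])]
scrap []
box [(0.9, [345, 290, 139, 94]), (0.36, [347, 275, 138, 68])]
lid [(0.85, [346, 276, 137, 68])]
lid_handle [(0.7, [347, 279, 137, 65])]
scraper [(0.57, [367, 233, 62, 23])]
mug [(0.72, [232, 235, 31, 49])]
pen_holder [(0.57, [224, 292, 44, 61])]
tape [(0.75, [407, 154, 22, 23]), (0.52, [365, 235, 63, 25])]
```

```bash
python3 - <<'E'
import cv2
a=cv2.imread("pics/top0.png")[60:340,180:580];cv2.imwrite("pics/top0c.png",cv2.resize(a,None,fx=2,fy=2,interpolation=cv2.INTER_CUBIC))
a=cv2.imread("pics/side0.png")[60:360,160:500];cv2.imwrite("pics/side0c.png",cv2.resize(a,None,fx=2,fy=2,interpolation=cv2.INTER_CUBIC)[:600])
E
```

```text
(no output)
```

View pics/top0c.png

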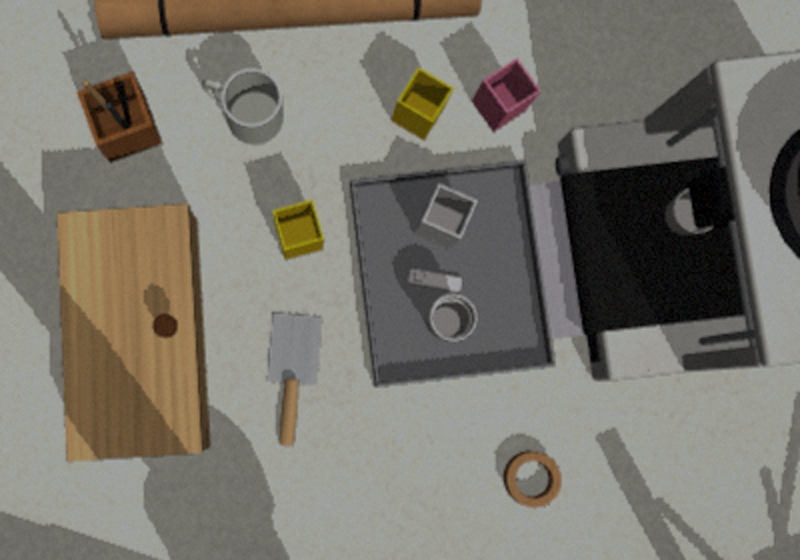

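View pics/side0c.png

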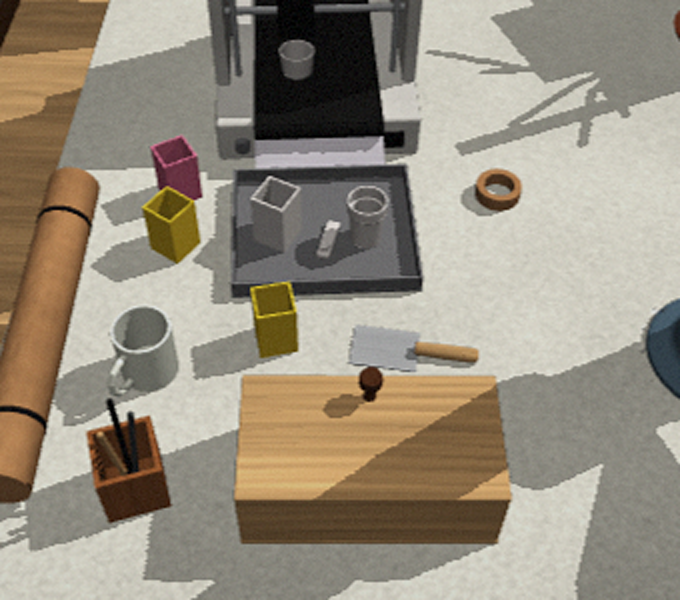

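The only white square cup is the one in the tray, at top (404,170) and side (299,169). The yellow ones at top (390,114) and (327,176) and the pink one at (433,108) are look-alikes. The pot in the tray at top (407,219) and side (342,169) is the right one; the round print at about (525,165) on the printer bed isn't in the tray. The crops confirm both. Next I'll fit the poses from both views.

```bash
cat > fit.py <<'E'
import numpy as np,cv2
from scipy.optimize import minimize
def proj(p,X):
    c=np.asarray(X)@np.array(p["R"]).T+np.array(p["t"])
    return np.c_[p["fx"]*c[:,0]/c[:,2]+p["cx"],p["fy"]*c[:,1]/c[:,2]+p["cy"]]
def sil(p,X,S=4):
    h=cv2.convexHull(proj(p,X).astype(np.float32))
    m=np.zeros((400*S,640*S),np.uint8)
    cv2.fillConvexPoly(m,np.round(((h+.5)*S-.5)*16).astype(np.int32),255,shift=4)
    return cv2.resize(m,(640,400),interpolation=cv2.INTER_AREA)/255.
def tri(pics,uv):  # midpoint of rays / least squares
    A=[];b=[]
    for p,(u,v) in zip(pics,uv):
        R=np.array(p["R"]);t=np.array(p["t"])
        for k,w,f,c in((0,u,p["fx"],p["cx"]),(1,v,p["fy"],p["cy"])):
            r=R[k]*f-(w-c)*R[2]; A.append(r); b.append(-(t[k]*f-(w-c)*t[2]))
    return np.linalg.lstsq(np.array(A),np.array(b),rcond=None)[0]
def fit(pics,masks,model,x0,step):
    def cost(x):
        X=model(x); return np.mean([1-np.minimum(m,s).sum()/np.maximum(m,s).sum() for m,s in((m,sil(p,X)) for p,m in zip(pics,masks))])
    x0=np.array(x0,float); sm=np.vstack([x0]+[x0+np.eye(len(x0))[i]*step[i] for i in range(len(x0))])
    r=minimize(cost,x0,method="Nelder-Mead",options=dict(initial_simplex=sm,maxfev=250,xatol=.05,fatol=1e-4))
    return r.x,r.fun
def rz(a): return np.array([[np.cos(a),-np.sin(a),0],[np.sin(a),np.cos(a),0],[0,0,1]])
def cuboid(x0,x1,y0,y1,z0,z1): return np.array([[x,y,z] for x in(x0,x1) for y in(y0,y1) for z in(z0,z1)],float)
def cup(x): return cuboid(-26,26,-26,26,0,88)@rz(x[3]).T+[x[0],x[1],x[2]]
def pot(x):
    a=np.linspace(0,2*np.pi,40)
    return np.vstack([np.c_[r*np.cos(a),r*np.sin(a),0*a+z] for r,z in((23,0),(26,58),(29,60),(29,80))])+x[:3]
def lidp(x): # x,y,zrim,yaw,theta -> lid board
    L=cuboid(-160,0,-150,150,0,8); th=x[4]
    Ry=np.array([[np.cos(th),0,np.sin(th)],[0,1,0],[-np.sin(th),0,np.cos(th)]])
    return (L@Ry.T+[80,0,x[2]])@rz(x[3]).T+[x[0],x[1],0]
def boxp(x): return np.vstack([lidp(x),cuboid(-80,80,-150,150,0,105)@rz(x[3]).T+[x[0],x[1],0]])
E
cat > m1.py <<'E'
from cell import arm
from fit import *
P=[arm.read_camera("top"),arm.read_camera("side")]
T={q:[arm.trace(q,p) for p in P] for q in("square_cup","round_pot","lid","box","tray","scrap","lid_handle")}
def pick(q,uv):
    o=[]
    for l,(u,v) in zip(T[q],uv):
        d=min(l,key=lambda d:np.hypot(d["extent"][0]-u,d["extent"][1]-v)); o.append(d); print(q,np.round(d["extent"],1),round(d["p"],2))
    return [d["extent"][:2] for d in o],[d["region"].astype(float) for d in o]
for q,uv,mod,ex,st in(("square_cup",[(404,170),(299,169)],cup,[.4],[.3]),("round_pot",[(407,219),(342,169)],pot,[],[])):
    c,m=pick(q,uv); X=tri(P,c); print("tri",X.round(1)); print(q,*[np.round(a,3) for a in fit(P,m,mod,[X[0],X[1],5]+ex,[8,8,6]+st)])
c,m=pick("box",[(249,224),(345,290)]); X=tri(P,c); print("tri",X.round(1))
for th in(.02,.15): print("box",*[np.round(a,3) for a in fit(P,m,boxp,[X[0],X[1],105,1.6,th],[10,10,4,.05,.05])])
c,m=pick("lid",[(242,226),(346,276)]); X=tri(P,c);print("lid",*[np.round(a,3) for a in fit(P,m,lidp,[X[0],X[1],105,1.6,.05],[10,10,4,.05,.05])])
# knob: dark blob
uv=[]
for p,(u,v,w) in zip(P,((262,222,8),(345,248,9))):
    g=p["color"][v-w:v+w,u-w:u+w].mean(2); k=g<60; y,x=np.nonzero(k); uv.append((u-w+x.mean(),v-w+y.mean())); print(k.sum(),np.round(uv[-1],1))
print("knob",tri(P,uv).round(1))
E
python3 m1.py
```

```text
square_cup [402.9 168.   35.9  31.6] 0.77
square_cup [299.5 167.6  25.3  39.9] 0.98
tri [ 611.  -194.2   43. ]
square_cup [ 612.841 -191.518    4.98     1.11 ] 0.065
round_pot [406.4 220.8  27.3  25.3] 0.68
round_pot [342.6 169.6  23.3  30.9] 0.77
tri [ 480.6 -198.6   34. ]
round_pot [ 482.243 -190.795    3.793] 0.098
box [248.9 223.9  77.5 126.6] 0.75
box [347.4 288.4 136.2  94.8] 0.91
tri [474.3 200.3  56.3]
box [ 4.74914e+02  2.02567e+02  1.00999e+02  1.60500e+00 -2.30000e-02] 0.019
box [ 4.74688e+02  2.02802e+02  9.83170e+01  1.60500e+00 -3.00000e-03] 0.018
lid [244.5 225.2  73.6 127.5] 0.9
lid [347.5 275.2 140.2  68.4] 0.78
lid [ 4.74906e+02  2.02195e+02  1.05983e+02  1.61000e+00 -3.60000e-02] 0.024
104 [262.  222.2]
118 [344.9 250.1]
knob [477.  153.8 146.7]
```

```bash
cat > plan.py <<'E'
import numpy as np,sys
from scipy.spatial.transform import Rotation as Ro
from cell import arm
def down(yaw,tilt=0):  # tool y at yaw, z down; tilt = turn about world axis along tool y
    y=np.array([np.cos(yaw),np.sin(yaw),0]); z=np.array([0,0,-1.]); x=np.cross(y,z)
    return Ro.from_rotvec(y*tilt)*Ro.from_matrix(np.c_[x,y,z])
def go(p,R,n,f,start=None):
    s=arm.state(); p0=np.array(s["ee_pos"]); R0=Ro.from_quat(s["eef_rot"])
    if start: p0,R0=start
    rv=(R0.inv()*R).as_rotvec()/n; d=(np.array(p)-p0)/n; Rk=R0
    for k in range(n):
        print([float(round(v,2)) for v in np.r_[Rk.inv().apply(d)/30,rv/.08]]+[f]); Rk=Rk*Ro.from_rotvec(rv)
    return np.array(p,float),R
E
python3 - <<'E'
from plan import *
go([477,153,190],down(.035),20,85)
E
```

```text
[-0.67, -0.58, 0.08, -0.0, -0.0, 0.75, 85]
[-0.7, -0.54, 0.08, -0.0, -0.0, 0.75, 85]
[-0.73, -0.5, 0.08, -0.0, -0.0, 0.75, 85]
[-0.76, -0.45, 0.08, -0.0, -0.0, 0.75, 85]
[-0.78, -0.4, 0.08, -0.0, -0.0, 0.75, 85]
[-0.81, -0.36, 0.08, -0.0, -0.0, 0.75, 85]
[-0.83, -0.31, 0.08, -0.0, -0.0, 0.75, 85]
[-0.84, -0.26, 0.08, -0.0, -0.0, 0.75, 85]
[-0.86, -0.21, 0.08, -0.0, -0.0, 0.75, 85]
[-0.87, -0.16, 0.08, -0.0, -0.0, 0.75, 85]
[-0.88, -0.1, 0.08, -0.0, -0.0, 0.75, 85]
[-0.88, -0.05, 0.08, -0.0, -0.0, 0.75, 85]
[-0.88, 0.0, 0.08, -0.0, -0.0, 0.75, 85]
[-0.88, 0.05, 0.08, -0.0, -0.0, 0.75, 85]
[-0.88, 0.11, 0.08, -0.0, -0.0, 0.75, 85]
[-0.87, 0.16, 0.08, -0.0, -0.0, 0.75, 85]
[-0.86, 0.21, 0.08, -0.0, -0.0, 0.75, 85]
[-0.84, 0.26, 0.08, -0.0, -0.0, 0.75, 85]
[-0.82, 0.31, 0.08, -0.0, -0.0, 0.75, 85]
[-0.8, 0.36, 0.08, -0.0, -0.0, 0.75, 85]
```

Request:
move_arm --pt "-0.67 -0.58 0.08 0 0 0.75 85" --pt "-0.7 -0.54 0.08 0 0 0.75 85" --pt "-0.73 -0.5 0.08 0 0 0.75 85" --pt "-0.76 -0.45 0.08 0 0 0.75 85" --pt "-0.78 -0.4 0.08 0 0 0.75 85" --pt "-0.81 -0.36 0.08 0 0 0.75 85" --pt "-0.83 -0.31 0.08 0 0 0.75 85" --pt "-0.84 -0.26 0.08 0 0 0.75 85" --pt "-0.86 -0.21 0.08 0 0 0.75 85" --pt "-0.87 -0.16 0.08 0 0 0.75 85" --pt "-0.88 -0.1 0.08 0 0 0.75 85" --pt "-0.88 -0.05 0.08 0 0 0.75 85"

```text
t: 3.5
ee_pos: [373.5, 334.6, 210.4]
eef_rot: [0.507, 0.862, 0.0, 0.0]
force: [0.1, 0.1, 0.2]
width: 84.9
grip_force: 0.0
```

Request:
move_arm --pt "-0.88 0 0.08 0 0 0.75 80" --pt "-0.88 0.05 0.08 0 0 0.75 75" --pt "-0.88 0.11 0.08 0 0 0.75 70" --pt "-0.87 0.16 0.08 0 0 0.75 65" --pt "-0.86 0.21 0.08 0 0 0.75 60" --pt "-0.84 0.26 0.08 0 0 0.75 55" --pt "-0.82 0.31 0.08 0 0 0.75 50" --pt "-0.8 0.36 0.08 0 0 0.75 50" --pt "0 0 0 0 0 0 50"

```text
t: 4.62
ee_pos: [477.7, 148.7, 191.1]
eef_rot: [0.698, 0.716, -0.0, 0.0]
force: [0.2, 0.3, 0.3]
width: 49.8
grip_force: 0.0
```

```bash
python3 - <<'E'
from plan import *
import cv2
from fit import *
s=arm.state();print(s["t"],s["ee_pos"],s["width"],s["joints"].round(2),s["force"])
p=arm.read_camera("wrist");cv2.imwrite("pics/w1.png",p["color"])
print(proj(p,[[477,153,148],[476.8,152.5,137]]),[(d["p"],d["extent"]) for d in arm.trace("lid_handle",p)])
q=arm.read_camera("side");cv2.imwrite("pics/s1.png",q["color"]);cv2.imwrite("pics/both.png",np.hstack([p["color"][::1,::1],q["color"]])[:, :][::1,::1] if 0 else cv2.resize(np.hstack([p["color"],q["color"]]),(800,250)))
go([477,153,131],down(.035),4,50)
E
```

```text
4.625 [477.68668615 148.73938097 191.12001256] 49.779689970409564 [-0.84  0.16  0.5   2.02 -0.09  0.98 -0.27] [0.1768838  0.26123664 0.33505884]
[[316.53472428 220.07981011]
 [316.23125526 214.68558578]] [(0.81, [314.6, 125.0, 531.6, 249.0])]
[0.0, 0.01, 0.5, -0.0, -0.0, -0.01, 50]
[0.0, 0.01, 0.5, -0.0, -0.0, -0.01, 50]
[0.0, 0.01, 0.5, -0.0, -0.0, -0.01, 50]
[0.0, 0.01, 0.5, -0.0, -0.0, -0.01, 50]
```

View pics/both.png

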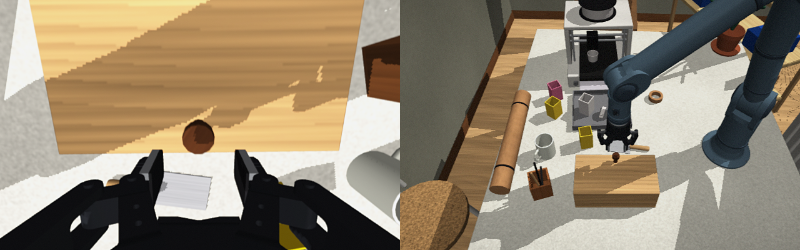

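The wrist view has the knob head at (317,219), which matches the predicted (316.5,220). Going down now. I'll also use the knob to see how grip force depends on the commanded opening.

Request:
move_arm --pt "0 0 0.5 0 0 0 45" --pt "0 0 0.5 0 0 0 40" --pt "0 0 0.5 0 0 0 36" --pt "0 0 0.48 0 0 0 33" --pt "0 0 0 0 0 0 30" --pt "0 0 0 0 0 0 28" --pt "0 0 0 0 0 0 27" --pt "0 0 0 0 0 0 27"

```text
t: 5.78
ee_pos: [477.4, 151.9, 132.5]
eef_rot: [0.696, 0.718, 0.001, 0.001]
force: [4.1, -0.7, -2.0]
width: 27.1
grip_force: 13.0
```

Request:
move_arm --pt "0 0 0 0 0 0 25" --pt "0 0 0 0 0 0 25"

```text
t: 6.02
ee_pos: [477.4, 151.9, 132.5]
eef_rot: [0.696, 0.718, 0.001, 0.001]
force: [4.2, -1.3, 0.4]
width: 26.0
grip_force: 52.2
```

Force tracks command error at about 20 N per mm: commanding 27 gives 13 N, and 25 gives 52 N. That means I can grip gently. Now I'll swing the lid open with the knob held.

Request:
move_arm --pt "0.05 0 -0.17 0 -0.5 0 25" --pt "0.09 0 -0.345 0 -1 0 25" --pt "0.09 0 -0.345 0 -1 0 25" --pt "0.09 0 -0.345 0 -1 0 25" --pt "0.09 0 -0.345 0 -1 0 25" --pt "0.09 0 -0.345 0 -1 0 25" --pt "0.09 0 -0.345 0 -1 0 25" --pt "0.09 0 -0.345 0 -1 0 25" --pt "0 0 0 0 0 0 25"

```text
t: 7.15
ee_pos: [475.9, 189.8, 202.3]
eef_rot: [0.663, 0.686, -0.208, 0.215]
force: [3.9, -1.3, 3.8]
width: 26.1
grip_force: 52.8
```

Request:
move_arm --pt "0.09 0 -0.345 0 -1 0 25" --pt "0.09 0 -0.345 0 -1 0 25" --pt "0.09 0 -0.345 0 -1 0 25" --pt "0.09 0 -0.345 0 -1 0 25" --pt "0.09 0 -0.345 0 -1 0 25" --pt "0.09 0 -0.345 0 -1 0 25" --pt "0.09 0 -0.345 0 -1 0 25" --pt "0 0 0 0 0 0 25"

```text
t: 8.15
ee_pos: [473.4, 256.6, 237.6]
eef_rot: [0.58, 0.598, -0.384, 0.398]
force: [2.1, -0.2, 9.8]
width: 26.4
grip_force: 53.1
```

```bash
python3 - <<'E'
from plan import *
s=arm.state();print(s["joints"].round(2),s["ee_pos"],s["force"])
E
```

```text
[-1.29  0.77  0.53  1.56  0.45  1.75 -0.82] [473.38280301 256.64412269 237.55906748] [ 2.13515243 -0.1958303   9.83159007]
```

Request:
move_arm --pt "0.18 0 -0.395 0 0 0 26.3" --pt "0.18 0 -0.395 0 0 0 26.3" --pt "0.18 0 -0.395 0 0 0 26.3" --pt "0.3 0 -0.34 0 0 0 26.3" --pt "0.3 0 -0.34 0 0 0 26.3" --pt "0.3 0 -0.34 0 0 0 26.3" --pt "0 0 0 0 0 0 26.3"

```text
t: 9.02
ee_pos: [470.3, 336.2, 219.1]
eef_rot: [0.581, 0.602, -0.381, 0.393]
force: [3.6, 0.7, -1.2]
width: 26.7
grip_force: 37.8
```

```bash
python3 - <<'E'
from plan import *
import cv2
s=arm.state();print(s["joints"].round(2),s["ee_pos"],s["force"],s["wrist_torque"])
a=arm.read_camera("top")["color"][60:360,100:500];b=arm.read_camera("side")["color"][60:360,160:560]
cv2.imwrite("pics/lid1.png",np.hstack([a,b]))
E
```

```text
[-1.3   0.88  0.5   1.38  0.38  1.84 -0.82] [470.34163997 336.15679401 219.09251017] [ 3.5669128   0.6821628  -1.20084871] [ 1.11813835 -0.2621543   0.5391733 ]
```

View pics/lid1.png

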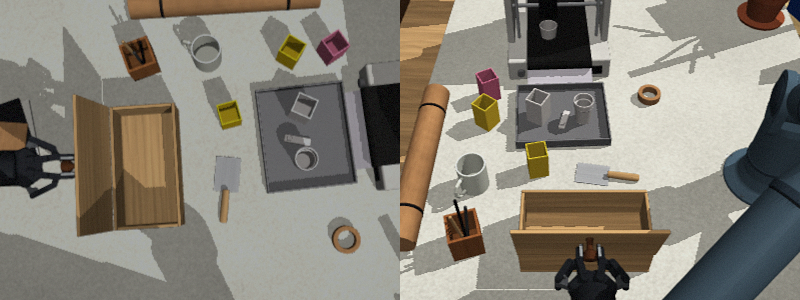

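```bash
python3 - <<'E'
from plan import *
s=arm.state()
R0=Ro.from_quat(s["eef_rot"]); p=np.array(s["ee_pos"])+R0.apply([0,0,-90])
print(p)
a=go([470,400,330],down(-.1,-.6),7,60,(p,R0)); print()
go([548,-191,290],down(-.461),21,70,a)
E
```

```text
[467.67393047 417.51480001 255.76852129]
[-0.36, 0.01, -0.06, 0.18, 1.0, 0.16, 60]
[-0.35, 0.01, -0.09, 0.18, 1.0, 0.16, 60]
[-0.34, 0.01, -0.12, 0.18, 1.0, 0.16, 60]
[-0.33, 0.02, -0.15, 0.18, 1.0, 0.16, 60]
[-0.32, 0.02, -0.17, 0.18, 1.0, 0.16, 60]
[-0.3, 0.02, -0.2, 0.18, 1.0, 0.16, 60]
[-0.29, 0.02, -0.22, 0.18, 1.0, 0.16, 60]

[-0.72, 0.22, 0.57, 0.06, 0.35, 0.21, 70]
[-0.74, 0.23, 0.55, 0.06, 0.35, 0.21, 70]
[-0.75, 0.25, 0.53, 0.06, 0.35, 0.21, 70]
[-0.76, 0.26, 0.51, 0.06, 0.35, 0.21, 70]
[-0.77, 0.28, 0.48, 0.06, 0.35, 0.21, 70]
[-0.78, 0.29, 0.46, 0.06, 0.35, 0.21, 70]
[-0.78, 0.31, 0.44, 0.06, 0.35, 0.21, 70]
[-0.79, 0.32, 0.41, 0.06, 0.35, 0.21, 70]
[-0.8, 0.34, 0.39, 0.06, 0.35, 0.21, 70]
[-0.8, 0.35, 0.36, 0.06, 0.35, 0.21, 70]
[-0.81, 0.37, 0.34, 0.06, 0.35, 0.21, 70]
[-0.81, 0.38, 0.31, 0.06, 0.35, 0.21, 70]
[-0.81, 0.4, 0.29, 0.06, 0.35, 0.21, 70]
[-0.81, 0.41, 0.26, 0.06, 0.35, 0.21, 70]
[-0.81, 0.43, 0.24, 0.06, 0.35, 0.21, 70]
[-0.81, 0.44, 0.21, 0.06, 0.35, 0.21, 70]
[-0.81, 0.46, 0.19, 0.06, 0.35, 0.21, 70]
[-0.81, 0.47, 0.16, 0.06, 0.35, 0.21, 70]
[-0.8, 0.49, 0.14, 0.06, 0.35, 0.21, 70]
[-0.8, 0.5, 0.11, 0.06, 0.35, 0.21, 70]
[-0.79, 0.51, 0.09, 0.06, 0.35, 0.21, 70]
```

Request:
move_arm --pt "0 0 0 0 0 0 60" --pt "0 0 0 0 0 0 60" --pt "0 0 -1 0 0 0 60" --pt "0 0 -1 0 0 0 60" --pt "0 0 -1 0 0 0 60" --pt "-0.36 0.01 -0.06 0.18 1 0.16 60" --pt "-0.35 0.01 -0.09 0.18 1 0.16 60" --pt "-0.34 0.01 -0.12 0.18 1 0.16 60" --pt "-0.33 0.02 -0.15 0.18 1 0.16 60" --pt "-0.32 0.02 -0.17 0.18 1 0.16 60" --pt "-0.3 0.02 -0.2 0.18 1 0.16 60" --pt "-0.29 0.02 -0.22 0.18 1 0.16 60"

```text
t: 10.62
ee_pos: [469.4, 399.3, 331.8]
eef_rot: [0.71, 0.64, -0.217, 0.198]
force: [0.2, -0.4, 1.3]
width: 60.0
grip_force: 0.0
```

Request:
move_arm --pt "-0.72 0.22 0.57 0.06 0.35 0.21 70" --pt "-0.74 0.23 0.55 0.06 0.35 0.21 70" --pt "-0.75 0.25 0.53 0.06 0.35 0.21 70" --pt "-0.76 0.26 0.51 0.06 0.35 0.21 70" --pt "-0.77 0.28 0.48 0.06 0.35 0.21 70" --pt "-0.78 0.29 0.46 0.06 0.35 0.21 70" --pt "-0.78 0.31 0.44 0.06 0.35 0.21 70" --pt "-0.79 0.32 0.41 0.06 0.35 0.21 70" --pt "-0.8 0.34 0.39 0.06 0.35 0.21 70" --pt "-0.8 0.35 0.36 0.06 0.35 0.21 70" --pt "-0.81 0.37 0.34 0.06 0.35 0.21 70"

```text
t: 12.0
ee_pos: [510.9, 87.5, 310.9]
eef_rot: [0.795, 0.589, -0.103, 0.099]
force: [-0.7, -0.1, 0.5]
width: 70.6
grip_force: 0.0
```

Request:
move_arm --pt "-0.81 0.38 0.31 0.06 0.35 0.21 70" --pt "-0.81 0.4 0.29 0.06 0.35 0.21 70" --pt "-0.81 0.41 0.26 0.06 0.35 0.21 70" --pt "-0.81 0.43 0.24 0.06 0.35 0.21 70" --pt "-0.81 0.44 0.21 0.06 0.35 0.21 70" --pt "-0.81 0.46 0.19 0.06 0.35 0.21 70" --pt "-0.81 0.47 0.16 0.06 0.35 0.21 70" --pt "-0.8 0.49 0.14 0.06 0.35 0.21 70" --pt "-0.8 0.5 0.11 0.06 0.35 0.21 70" --pt "-0.79 0.51 0.09 0.06 0.35 0.21 70" --pt "0 0 0 0 0 0 70" --pt "0 0 0 0 0 0 70"

```text
t: 13.5
ee_pos: [547.3, -192.2, 293.8]
eef_rot: [0.85, 0.526, 0.003, 0.005]
force: [1.7, 0.4, -0.1]
width: 69.8
grip_force: 0.0
```

```bash
cat > m2.py <<'E'
from plan import *
from fit import *
import cv2
s=arm.state();print(s["t"],s["ee_pos"],s["joints"].round(2))
P=[arm.read_camera("wrist"),arm.read_camera("top"),arm.read_camera("side")]
cv2.imwrite("pics/w2.png",P[0]["color"])
for q,mod,x0,st in(("square_cup",cup,[612.8,-191.5,5,1.11],[5,5,4,.1]),("round_pot",pot,[482,-191,5],[5,5,4])):
    pp=[];mm=[]
    for n,p in zip(("wrist","top","side"),P):
        S=sil(p,mod(x0)); best=None
        for d in arm.trace(q,p):
            r=d["region"].astype(float); i=np.minimum(r,S).sum()/np.maximum(r,S).sum()
            if best is None or i>best[0]: best=(i,r,d["extent"])
        if best: print(q,n,round(best[0],2),np.round(best[2]))
        if best and best[0]>.4: pp.append(p);mm.append(best[1])
    print(*[np.round(a,3) for a in fit(pp,mm,mod,x0,st)])
    if len(pp)>1: print("w only",*[np.round(a,3) for a in fit(pp[:1],mm[:1],lambda x:mod(np.r_[x[:2],5,x[2:]]),x0[:2]+x0[3:],[5,5,.1][:len(x0)-1])])
E
python3 m2.py
```

```text
13.5 [ 547.26134943 -192.22781425  293.77683816] [-0.59  0.31  1.04  1.75 -0.28  1.23  0.06]
square_cup wrist 0.97 [368. 140.  65.  56.]
square_cup top 0.87 [402. 169.  28.  33.]
square_cup side 0.96 [299. 168.  30.  42.]
[ 612.646 -191.426    4.044    1.105] 0.062
w only [ 612.312 -191.063    1.107] 0.013
round_pot wrist 0.95 [258. 193.  56.  62.]
round_pot side 0.94 [343. 168.  22.  31.]
[ 482.497 -190.64     5.601] 0.051
w only [ 482.209 -190.729] 0.046
```

View pics/w2.png

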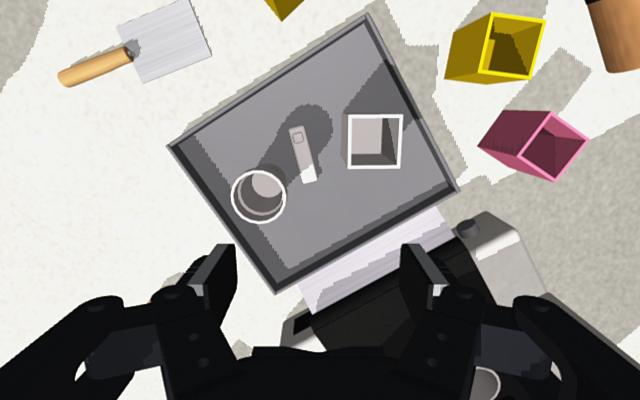

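```bash
python3 - <<'E'
from plan import *
print(arm.state()["eef_rot"],arm.state()["ee_pos"])
a=go([612.4,-191.2,170],down(-.464),5,70)
go([612.4,-191.2,63],down(-.464),6,70,a)
E
```

```text
[0.85002989 0.52669656 0.00291564 0.00560488] [ 547.59366267 -191.5677865   293.95381594]
[0.2, 0.38, 0.83, 0.03, 0.0, 0.01, 70]
[0.2, 0.38, 0.83, 0.03, 0.0, 0.01, 70]
[0.2, 0.38, 0.83, 0.03, 0.0, 0.01, 70]
[0.2, 0.38, 0.83, 0.03, 0.0, 0.01, 70]
[0.2, 0.38, 0.83, 0.03, 0.0, 0.01, 70]
[0.0, 0.0, 0.59, 0.0, 0.0, 0.0, 70]
[0.0, 0.0, 0.59, 0.0, 0.0, 0.0, 70]
[0.0, 0.0, 0.59, 0.0, 0.0, 0.0, 70]
[0.0, 0.0, 0.59, 0.0, 0.0, 0.0, 70]
[0.0, 0.0, 0.59, 0.0, 0.0, 0.0, 70]
[0.0, 0.0, 0.59, 0.0, 0.0, 0.0, 70]
```

Request:
move_arm --pt "0.2 0.38 0.83 0.03 0 0.01 75" --pt "0.2 0.38 0.83 0.03 0 0.01 75" --pt "0.2 0.38 0.83 0.03 0 0.01 75" --pt "0.2 0.38 0.83 0.03 0 0.01 75" --pt "0.2 0.38 0.83 0.03 0 0.01 75" --pt "0 0 0.2 0 0 0 75" --pt "0 0 0 0 0 0 75"

```text
t: 14.82
ee_pos: [612.1, -191.6, 163.8]
eef_rot: [0.851, 0.524, -0.001, 0.0]
force: [1.0, -0.5, 0.7]
width: 75.1
grip_force: 0.0
```

Request:
move_arm --pt "0 0 0.59 0 0 0 75" --pt "0 0 0.59 0 0 0 75" --pt "0 0 0.59 0 0 0 75" --pt "0 0 0.59 0 0 0 75" --pt "0 0 0.59 0 0 0 70" --pt "0 0 0.39 0 0 0 64" --pt "0 0 0 0 0 0 59" --pt "0 0 0 0 0 0 56" --pt "0 0 0 0 0 0 54"

```text
t: 15.95
ee_pos: [613.2, -191.9, 64.5]
eef_rot: [0.851, 0.525, 0.0, 0.001]
force: [0.3, 0.8, 0.5]
width: 53.8
grip_force: 0.1
```

Request:
move_arm --pt "0 0 0 0 0 0 52.8" --pt "0 0 0 0 0 0 52.2" --pt "0 0 0 0 0 0 51.8"

```text
t: 16.32
ee_pos: [613.0, -191.6, 64.0]
eef_rot: [0.851, 0.525, -0.0, 0.001]
force: [0.4, 0.5, 1.6]
width: 51.9
grip_force: 7.3
```

Request:
move_arm --pt "0 0 0 0 0 0 51.6" --pt "0 0 0 0 0 0 51.6" --pt "0 0 -0.2 0 0 0 51.6" --pt "0 0 -0.4 0 0 0 51.6" --pt "0 0 -0.4 0 0 0 51.6"

```text
t: 16.95
ee_pos: [612.6, -191.7, 94.5]
eef_rot: [0.851, 0.524, -0.0, 0.001]
force: [-0.3, -0.5, -0.6]
width: 51.6
grip_force: 13.8
```

```bash
python3 - <<'E'
from plan import *
a=go([605,-150,220],down(-.4),5,51.6);print()
a=go([540,204.8,200],down(.035),14,51.6,a)
E
```

```text
[0.22, -0.17, -0.84, 0.0, 0.0, -0.17, 51.6]
[0.23, -0.17, -0.84, 0.0, 0.0, -0.17, 51.6]
[0.23, -0.16, -0.84, 0.0, 0.0, -0.17, 51.6]
[0.23, -0.16, -0.84, 0.0, 0.0, -0.17, 51.6]
[0.23, -0.16, -0.84, 0.0, 0.0, -0.17, 51.6]

[0.72, -0.47, 0.05, 0.0, 0.0, -0.39, 51.6]
[0.73, -0.45, 0.05, 0.0, 0.0, -0.39, 51.6]
[0.75, -0.43, 0.05, 0.0, 0.0, -0.39, 51.6]
[0.76, -0.4, 0.05, 0.0, 0.0, -0.39, 51.6]
[0.77, -0.38, 0.05, 0.0, 0.0, -0.39, 51.6]
[0.78, -0.35, 0.05, 0.0, 0.0, -0.39, 51.6]
[0.79, -0.33, 0.05, 0.0, 0.0, -0.39, 51.6]
[0.8, -0.31, 0.05, 0.0, 0.0, -0.39, 51.6]
[0.81, -0.28, 0.05, 0.0, 0.0, -0.39, 51.6]
[0.82, -0.26, 0.05, 0.0, 0.0, -0.39, 51.6]
[0.83, -0.23, 0.05, 0.0, 0.0, -0.39, 51.6]
[0.83, -0.2, 0.05, 0.0, 0.0, -0.39, 51.6]
[0.84, -0.18, 0.05, 0.0, 0.0, -0.39, 51.6]
[0.85, -0.15, 0.05, 0.0, 0.0, -0.39, 51.6]
```

Request:
move_arm --pt "0.1 -0.1 -0.6 0 0 0 51.6" --pt "0.22 -0.17 -0.84 0 0 -0.17 51.6" --pt "0.23 -0.17 -0.84 0 0 -0.17 51.6" --pt "0.23 -0.16 -0.84 0 0 -0.17 51.6" --pt "0.23 -0.16 -0.84 0 0 -0.17 51.6" --pt "0.35 -0.22 -0.2 0 0 -0.3 51.6" --pt "0.72 -0.47 0.05 0 0 -0.39 51.6" --pt "0.73 -0.45 0.05 0 0 -0.39 51.6"

```text
t: 17.95
ee_pos: [592.8, -89.9, 214.9]
eef_rot: [0.812, 0.584, -0.001, 0.0]
force: [0.1, 0.7, -1.2]
width: 52.2
grip_force: 13.8
```

Request:
move_arm --pt "0.75 -0.43 0.05 0 0 -0.39 51.6" --pt "0.76 -0.4 0.05 0 0 -0.39 51.6" --pt "0.77 -0.38 0.05 0 0 -0.39 51.6" --pt "0.78 -0.35 0.05 0 0 -0.39 51.6" --pt "0.79 -0.33 0.05 0 0 -0.39 51.6" --pt "0.8 -0.31 0.05 0 0 -0.39 51.6" --pt "0.81 -0.28 0.05 0 0 -0.39 51.6" --pt "0.82 -0.26 0.05 0 0 -0.39 51.6" --pt "0.83 -0.23 0.05 0 0 -0.39 51.6" --pt "0.6 -0.15 0.05 0 0 -0.3 51.6" --pt "0.3 0 0 0 0 0 51.6" --pt "0 0 0 0 0 0 51.6"

```text
t: 19.45
ee_pos: [545.4, 163.8, 200.0]
eef_rot: [0.714, 0.7, -0.0, 0.001]
force: [0.3, -0.1, -0.5]
width: 52.0
grip_force: 13.8
```

```bash
cat > m3.py <<'E'
from plan import *
from fit import *
import cv2
s=arm.state();print(s["t"],s["ee_pos"],s["joints"].round(2),s["grip_force"],s["width"])
P=[arm.read_camera("top"),arm.read_camera("side"),arm.read_camera("wrist")]
cv2.imwrite("pics/p3.png",np.hstack([P[0]["color"][100:360,100:500],P[1]["color"][100:360,160:560]]))
# box from the top & side views
y=np.array([540,204.8,200])
a=go([540,204.8,105],down(.035),5,51.6);print()
go([540,204.8,70],down(.035),5,51.6,a)
E
python3 m3.py
```

```text
19.45 [545.3605963  163.76822595 200.02689148] [-1.04  0.35  0.82  1.86 -0.29  1.05 -0.13] 13.770706504583359 51.99918693290395
[0.29, -0.04, 0.63, 0.0, 0.0, -0.15, 51.6]
[0.29, -0.04, 0.63, 0.0, 0.0, -0.15, 51.6]
[0.29, -0.04, 0.63, 0.0, 0.0, -0.15, 51.6]
[0.29, -0.03, 0.63, 0.0, 0.0, -0.15, 51.6]
[0.29, -0.03, 0.63, 0.0, 0.0, -0.15, 51.6]

[0.0, 0.0, 0.23, 0.0, 0.0, 0.0, 51.6]
[0.0, 0.0, 0.23, 0.0, 0.0, 0.0, 51.6]
[0.0, 0.0, 0.23, 0.0, 0.0, 0.0, 51.6]
[0.0, 0.0, 0.23, 0.0, 0.0, 0.0, 51.6]
[0.0, 0.0, 0.23, 0.0, 0.0, 0.0, 51.6]
```

View pics/p3.png

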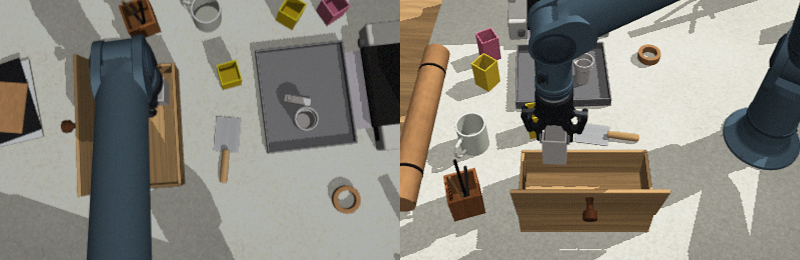

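Request:
move_arm --pt "0.72 -0.1 0 0 0 -0.37 51.6" --pt "0.73 -0.08 0 0 0 -0.38 51.6" --pt "0 0 0.6 0 0 0 51.6" --pt "0 0 0.8 0 0 0 51.6" --pt "0 0 0.8 0 0 0 51.6" --pt "0 0 0.8 0 0 0 51.6" --pt "0 0 0.8 0 0 0 51.6" --pt "0 0 0.3 0 0 0 51.6" --pt "0 0 0.1 0 0 0 51.6" --pt "0 0 0 0 0 0 51.6"

```text
t: 20.85
ee_pos: [540.5, 206.7, 74.3]
eef_rot: [0.693, 0.721, -0.0, 0.001]
force: [0.3, -0.1, 0.5]
width: 51.6
grip_force: 13.8
```

Request:
move_arm --pt "0 0 0.1 0 0 0 51.6" --pt "0 0 0.07 0 0 0 51.6" --pt "0 0 0 0 0 0 51.6"

```text
t: 21.22
ee_pos: [540.0, 206.8, 68.9]
eef_rot: [0.693, 0.721, -0.0, 0.0]
force: [-0.0, 0.5, -1.0]
width: 51.8
grip_force: 13.8
```

Request:
move_arm --pt "0 0 0.04 0 0 0 51.6" --pt "0 0 0.03 0 0 0 51.6"

```text
t: 21.48
ee_pos: [540.1, 206.7, 67.0]
eef_rot: [0.693, 0.721, -0.0, 0.0]
force: [-2.0, -0.8, 7.4]
width: 51.8
grip_force: 14.7
```

Request:
move_arm --pt "0 0 0 0 0 0 52.5" --pt "0 0 0 0 0 0 55" --pt "0 0 0 0 0 0 60" --pt "0 0 0 0 0 0 64" --pt "0 0 -0.4 0 0 0 66" --pt "0 0 -0.8 0 0 0 66" --pt "0 0 -1 0 0 0 66" --pt "0 0 -1 0 0 0 66" --pt "0 0 -1 0 0 0 70"

```text
t: 22.6
ee_pos: [540.2, 206.7, 194.5]
eef_rot: [0.693, 0.721, 0.0, 0.001]
force: [0.3, 0.1, -0.6]
width: 69.5
grip_force: 0.0
```

```bash
python3 - <<'E'
from plan import *
print(arm.state()["ee_pos"])
a=go([482.3,-191,170],down(.035),14,75)
E
```

```text
[540.15454972 206.68820173 194.54971357]
[-0.94, -0.17, 0.06, 0.0, 0.0, 0.0, 75]
[-0.94, -0.17, 0.06, 0.0, 0.0, 0.0, 75]
[-0.94, -0.17, 0.06, 0.0, 0.0, 0.0, 75]
[-0.94, -0.17, 0.06, 0.0, 0.0, 0.0, 75]
[-0.94, -0.17, 0.06, 0.0, 0.0, 0.0, 75]
[-0.94, -0.17, 0.06, 0.0, 0.0, 0.0, 75]
[-0.94, -0.17, 0.06, 0.0, 0.0, 0.0, 75]
[-0.94, -0.17, 0.06, 0.0, 0.0, 0.0, 75]
[-0.94, -0.17, 0.06, 0.0, 0.0, 0.0, 75]
[-0.94, -0.17, 0.06, 0.0, 0.0, 0.0, 75]
[-0.94, -0.17, 0.06, 0.0, 0.0, 0.0, 75]
[-0.94, -0.17, 0.06, 0.0, 0.0, 0.0, 75]
[-0.94, -0.17, 0.06, 0.0, 0.0, 0.0, 75]
[-0.94, -0.17, 0.06, 0.0, 0.0, 0.0, 75]
```

Request:
move_arm --pt "-0.94 -0.17 0 0 0 0 75" --pt "-0.94 -0.17 0 0 0 0 75" --pt "-0.94 -0.17 0 0 0 0 75" --pt "-0.94 -0.17 0 0 0 0 75" --pt "-0.94 -0.17 0 0 0 0 75" --pt "-0.94 -0.17 0 0 0 0 75" --pt "-0.94 -0.17 0 0 0 0 75" --pt "-0.94 -0.17 0 0 0 0 75" --pt "-0.94 -0.17 0 0 0 0 75" --pt "-0.94 -0.17 0 0 0 0 75" --pt "-0.94 -0.17 0 0 0 0 75" --pt "-0.94 -0.17 0 0 0 0 75"

```text
t: 24.1
ee_pos: [489.0, -136.3, 191.8]
eef_rot: [0.694, 0.72, -0.001, -0.001]
force: [-0.4, -0.1, 0.7]
width: 74.9
grip_force: 0.0
```

Request:
move_arm --pt "-0.94 -0.17 0 0 0 0 75" --pt "-0.94 -0.17 0 0 0 0 75" --pt "0 0 0.5 0 0 0 75" --pt "0 0 0 0 0 0 75" --pt "0 0 0 0 0 0 75"

```text
t: 24.72
ee_pos: [483.5, -189.3, 177.4]
eef_rot: [0.693, 0.721, -0.001, -0.0]
force: [-0.6, -0.3, -0.1]
width: 75.1
grip_force: 0.0
```

```bash
python3 m2.py 2>&1 | tail -5; python3 - <<'E'
from plan import *
print(arm.state()["ee_pos"],arm.state()["joints"].round(2))
a=go([482.3,-190.7,63.5],down(.035),7,75)
E
```

```text
round_pot wrist 0.96 [318. 200.  82.  91.]
round_pot top 0.32 [401. 217.  14.  22.]
round_pot side 0.91 [344. 168.  19.  27.]
[ 482.158 -191.556    2.705] 0.055
w only [ 482.277 -190.797] 0.035
[ 484.25992813 -190.27019256  178.38442419] [-0.53  0.3   0.95  2.   -0.29  0.98  0.61]
[-0.0, -0.01, 0.55, 0.0, 0.0, 0.01, 75]
[-0.0, -0.01, 0.55, 0.0, 0.0, 0.01, 75]
[-0.0, -0.01, 0.55, 0.0, 0.0, 0.01, 75]
[-0.0, -0.01, 0.55, 0.0, 0.0, 0.01, 75]
[-0.0, -0.01, 0.55, 0.0, 0.0, 0.01, 75]
[-0.0, -0.01, 0.55, 0.0, 0.0, 0.01, 75]
[-0.0, -0.01, 0.55, 0.0, 0.0, 0.01, 75]
```

Request:
move_arm --pt "0 -0.03 0.55 0 0 0.01 75" --pt "0 -0.03 0.55 0 0 0.01 75" --pt "0 0 0.55 0 0 0.01 75" --pt "0 0 0.55 0 0 0 75" --pt "0 0 0.55 0 0 0 74" --pt "0 0 0.55 0 0 0 70" --pt "0 0 0.5 0 0 0 66" --pt "0 0 0 0 0 0 62" --pt "0 0 0 0 0 0 60" --pt "0 0 0 0 0 0 59"

```text
t: 26.42
ee_pos: [482.9, -190.9, 64.9]
eef_rot: [0.694, 0.72, -0.0, 0.001]
force: [-0.3, -0.5, 0.8]
width: 58.5
grip_force: 0.1
```

Request:
move_arm --pt "0 0 0 0 0 0 58.5" --pt "0 0 0 0 0 0 58" --pt "0 0 0 0 0 0 57.7" --pt "0 0 0 0 0 0 57.7"

```text
t: 26.92
ee_pos: [482.8, -191.0, 65.0]
eef_rot: [0.694, 0.72, -0.0, 0.001]
force: [-0.9, -0.6, 6.8]
width: 58.0
grip_force: 8.4
```

Request:
move_arm --pt "0 0 -0.1 0 0 0 57.6" --pt "0 0 -0.2 0 0 0 57.6" --pt "0 0 -0.4 0 0 0 57.6" --pt "0 0 -0.4 0 0 0 57.6"

```text
t: 27.42
ee_pos: [482.4, -190.7, 98.1]
eef_rot: [0.694, 0.72, -0.0, 0.001]
force: [0.4, 0.4, -0.7]
width: 57.7
grip_force: 9.6
```

```bash
python3 - <<'E'
from plan import *
s=arm.state();print(s["ee_pos"],s["grip_force"],s["width"])
a=go([480,-150,215],down(.035),5,57.6);print()
a=go([411,203,200],down(.035),14,57.6,a)
E
```

```text
[ 482.36277753 -190.68742448   98.11281773] 9.644060804857872 57.73190280808143
[0.27, -0.01, -0.78, 0.0, 0.0, 0.0, 57.6]
[0.27, -0.01, -0.78, 0.0, 0.0, 0.0, 57.6]
[0.27, -0.01, -0.78, 0.0, 0.0, 0.0, 57.6]
[0.27, -0.01, -0.78, 0.0, 0.0, 0.0, 57.6]
[0.27, -0.01, -0.78, 0.0, 0.0, 0.0, 57.6]

[0.85, -0.13, 0.04, 0.0, 0.0, 0.0, 57.6]
[0.85, -0.13, 0.04, 0.0, 0.0, 0.0, 57.6]
[0.85, -0.13, 0.04, 0.0, 0.0, 0.0, 57.6]
[0.85, -0.13, 0.04, 0.0, 0.0, 0.0, 57.6]
[0.85, -0.13, 0.04, 0.0, 0.0, 0.0, 57.6]
[0.85, -0.13, 0.04, 0.0, 0.0, 0.0, 57.6]
[0.85, -0.13, 0.04, 0.0, 0.0, 0.0, 57.6]
[0.85, -0.13, 0.04, 0.0, 0.0, 0.0, 57.6]
[0.85, -0.13, 0.04, 0.0, 0.0, 0.0, 57.6]
[0.85, -0.13, 0.04, 0.0, 0.0, 0.0, 57.6]
[0.85, -0.13, 0.04, 0.0, 0.0, 0.0, 57.6]
[0.85, -0.13, 0.04, 0.0, 0.0, 0.0, 57.6]
[0.85, -0.13, 0.04, 0.0, 0.0, 0.0, 57.6]
[0.85, -0.13, 0.04, 0.0, 0.0, 0.0, 57.6]
```

Request:
move_arm --pt "0.15 0 -0.6 0 0 0 57.6" --pt "0.27 0 -0.78 0 0 0 57.6" --pt "0.27 0 -0.78 0 0 0 57.6" --pt "0.27 0 -0.78 0 0 0 57.6" --pt "0.3 -0.05 -0.7 0 0 0 57.6" --pt "0.6 -0.13 0 0 0 0 57.6" --pt "0.85 -0.13 0.04 0 0 0 57.6" --pt "0.85 -0.13 0.04 0 0 0 57.6" --pt "0.85 -0.13 0.04 0 0 0 57.6" --pt "0.85 -0.13 0.04 0 0 0 57.6" --pt "0.85 -0.13 0.04 0 0 0 57.6" --pt "0.85 -0.13 0.04 0 0 0 57.6"

```text
t: 28.92
ee_pos: [445.7, 17.9, 199.8]
eef_rot: [0.694, 0.72, 0.0, 0.0]
force: [-0.3, 0.2, -0.4]
width: 58.0
grip_force: 9.7
```

Request:
move_arm --pt "0.85 -0.13 0.04 0 0 0 57.6" --pt "0.85 -0.13 0.04 0 0 0 57.6" --pt "0.85 -0.13 0.04 0 0 0 57.6" --pt "0.85 -0.13 0.04 0 0 0 57.6" --pt "0.85 -0.13 0.04 0 0 0 57.6" --pt "0.3 -0.13 0.04 0 0 0 57.6" --pt "0 0 0 0 0 0 57.6" --pt "0 0 0 0 0 0 57.6"

```text
t: 29.92
ee_pos: [417.7, 151.5, 191.8]
eef_rot: [0.695, 0.719, -0.0, 0.001]
force: [-0.2, 0.1, 0.4]
width: 57.7
grip_force: 9.7
```

```bash
python3 - <<'E'
from plan import *
s=arm.state();print(s["ee_pos"],s["grip_force"],s["width"],s["joints"].round(2))
a=go([410,201.5,s["ee_pos"][2]],down(.035),2,57.6);print()
a=go([410,201.5,74],down(.035),6,57.6,a);print()
import cv2
P=[arm.read_camera("top"),arm.read_camera("side")]
cv2.imwrite("pics/p4.png",np.hstack([P[0]["color"][100:360,100:500],P[1]["color"][100:360,160:560]]))
E
```

```text
[417.68933349 151.47679613 191.78121202] 9.650761478987988 57.66982977028677 [-1.17  0.03  0.75  2.15 -0.02  0.97 -0.37]
[0.84, -0.1, -0.0, 0.0, 0.01, -0.0, 57.6]
[0.84, -0.1, -0.0, 0.0, 0.01, -0.0, 57.6]

[0.0, 0.0, 0.65, 0.0, 0.0, 0.0, 57.6]
[0.0, 0.0, 0.65, 0.0, 0.0, 0.0, 57.6]
[0.0, 0.0, 0.65, 0.0, 0.0, 0.0, 57.6]
[0.0, 0.0, 0.65, 0.0, 0.0, 0.0, 57.6]
[0.0, 0.0, 0.65, 0.0, 0.0, 0.0, 57.6]
[0.0, 0.0, 0.65, 0.0, 0.0, 0.0, 57.6]
```

View pics/p4.png

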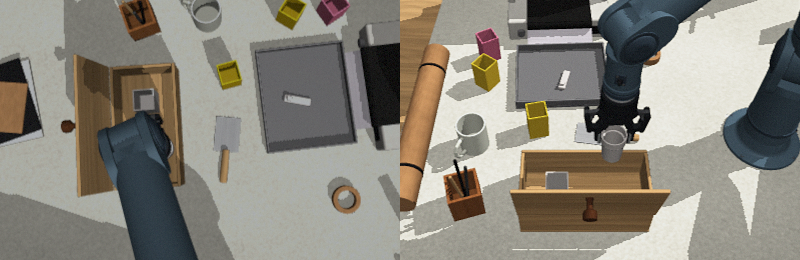

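The cup is standing in the box, at (145,101) in the left half of the picture. The pot is held upright at (613,145), and only the scrap is left in the tray. Next I'll lower the pot.

Request:
move_arm --pt "0.84 -0.1 0 0 0 0 57.6" --pt "0.84 -0.1 0 0 0 0 57.6" --pt "0 0 0.4 0 0 0 57.6" --pt "0 0 0.7 0 0 0 57.6" --pt "0 0 0.8 0 0 0 57.6" --pt "0 0 0.8 0 0 0 57.6" --pt "0 0 0.7 0 0 0 57.6" --pt "0 0 0.4 0 0 0 57.6" --pt "0 0 0.1 0 0 0 57.6" --pt "0 0 0 0 0 0 57.6"

```text
t: 31.28
ee_pos: [410.0, 202.4, 74.8]
eef_rot: [0.694, 0.72, -0.0, 0.001]
force: [-0.1, -0.0, 0.5]
width: 58.0
grip_force: 9.7
```

Request:
move_arm --pt "0 0 0.04 0 0 0 57.6" --pt "0 0 0 0 0 0 57.6"

```text
t: 31.52
ee_pos: [410.0, 203.0, 73.8]
eef_rot: [0.694, 0.72, 0.0, 0.0]
force: [-0.2, 0.9, -0.8]
width: 58.1
grip_force: 9.7
```

Request:
move_arm --pt "0 0 0.1 0 0 0 57.6" --pt "0 0 0.05 0 0 0 57.6" --pt "0 0 0.03 0 0 0 57.6"

```text
t: 31.9
ee_pos: [409.5, 202.7, 68.0]
eef_rot: [0.694, 0.72, -0.001, 0.0]
force: [-2.2, 0.5, 6.1]
width: 57.9
grip_force: 9.9
```

Request:
move_arm --pt "0 0 0 0 0 0 58.5" --pt "0 0 0 0 0 0 61" --pt "0 0 0 0 0 0 65" --pt "0 0 0 0 0 0 69" --pt "0 0 -0.4 0 0 0 70" --pt "0 0 -0.8 0 0 0 70" --pt "0 0 -1 0 0 0 70" --pt "0 0 -1 0 0 0 70" --pt "0 0 -1 0 0 0 60" --pt "0 0 -1 0 0 0 40" --pt "0 0 -1 0 0 0 20" --pt "0 0 -1 0 0 0 0"

```text
t: 33.4
ee_pos: [409.7, 202.4, 285.6]
eef_rot: [0.694, 0.72, 0.0, 0.0]
force: [0.7, 0.5, 0.3]
width: 5.4
grip_force: 0.0
```

Request:
move_arm --pt "0 0 -1 0 0 0 0" --pt "0 0 -0.6 0 0 0 0" --pt "0.98 -0.1 0 0 0 0 0" --pt "0.98 -0.1 0 0 0 0 0" --pt "0.98 -0.1 0 0 0 0 0" --pt "0.98 -0.1 0 0 0 0 0" --pt "0.98 -0.1 0 0 0 0 0" --pt "0.98 -0.1 0 0 0 0 0" --pt "0 0 0 0 0 0 0"

```text
t: 34.52
ee_pos: [381.8, 383.0, 329.6]
eef_rot: [0.691, 0.723, -0.002, 0.001]
force: [-0.7, 1.0, 0.3]
width: 0.0
grip_force: 0.0
```

```bash
python3 - <<'E'
from plan import *
from fit import *
import cv2
s=arm.state();print(s["ee_pos"],s["width"],s["joints"].round(2))
P=[arm.read_camera("top"),arm.read_camera("side")]
cv2.imwrite("pics/p5.png",np.hstack([P[0]["color"][100:360,100:500],P[1]["color"][100:360,160:560]]))
for p,n in zip(P,("top","side")):
    for q in("square_cup","round_pot"): print(n,q,[(round(d["p"],2),np.round(d["extent"])) for d in arm.trace(q,p)])
print(proj(P[0],[[540,206.7,96],[409.5,202.7,88]]),proj(P[1],[[540,206.7,96],[409.5,202.7,88]]))
a=go([385,380,233],down(.035),4,0);print()
for y,z in((340,233),(301,233),(257,228),(225,212),(199,187),(181,156),(175,133)): a=go([385,y,z],down(.035),2,0,a)
E
```

```text
[381.76914166 383.01537219 329.59924182] 0.013277470423306799 [-1.4   0.11  0.58  1.77 -0.06  1.28 -0.76]
top square_cup [(0.81, array([389., 114.,  27.,  36.])), (0.79, array([330., 174.,  26.,  29.])), (0.64, array([247., 203.,  28.,  26.])), (0.61, array([434., 110.,  33.,  36.])), (0.45, array([224., 224., 122., 143.])), (0.3, array([188., 226.,  52., 143.])), (0.17, array([239., 121.,  39.,  43.]))]
top round_pot [(0.8, array([247., 253.,  26.,  28.]))]
side square_cup [(0.97, array([295., 219.,  19.,  41.])), (0.85, array([319., 283.,  24.,  19.])), (0.81, array([245., 170.,  32.,  39.])), (0.32, array([366., 235.,  60.,  24.]))]
side round_pot [(0.55, array([369., 282.,  12.,  12.]))]
[[242.87936223 198.92410853]
 [245.60777418 252.64658321]] [[315.97359566 280.80457463]
 [372.86370423 282.97178449]]
[0.02, -0.0, 0.82, -0.0, 0.01, -0.0, 0]
[0.02, -0.0, 0.82, -0.0, 0.01, -0.0, 0]
[0.02, -0.0, 0.82, -0.0, 0.01, -0.0, 0]
[0.02, -0.0, 0.82, -0.0, 0.01, -0.0, 0]

[-0.67, -0.02, 0.0, 0.0, 0.0, 0.0, 0]
[-0.67, -0.02, 0.0, 0.0, 0.0, 0.0, 0]
[-0.65, -0.02, 0.0, 0.0, 0.0, 0.0, 0]
[-0.65, -0.02, 0.0, 0.0, 0.0, 0.0, 0]
[-0.73, -0.03, 0.08, 0.0, 0.0, 0.0, 0]
[-0.73, -0.03, 0.08, 0.0, 0.0, 0.0, 0]
[-0.53, -0.02, 0.27, 0.0, 0.0, 0.0, 0]
[-0.53, -0.02, 0.27, 0.0, 0.0, 0.0, 0]
[-0.43, -0.02, 0.42, 0.0, 0.0, 0.0, 0]
[-0.43, -0.02, 0.42, 0.0, 0.0, 0.0, 0]
[-0.3, -0.01, 0.52, 0.0, 0.0, 0.0, 0]
[-0.3, -0.01, 0.52, 0.0, 0.0, 0.0, 0]
[-0.1, -0.0, 0.38, 0.0, 0.0, 0.0, 0]
[-0.1, -0.0, 0.38, 0.0, 0.0, 0.0, 0]
```

View pics/p5.png

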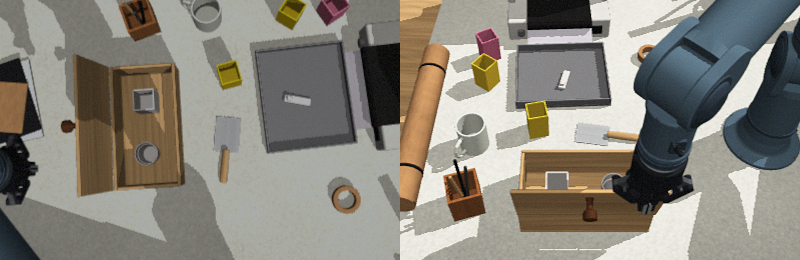

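Both prints are standing inside: the cup at (145,101) and the pot at (146,153) in the left half of the picture. Closing the lid.

Request:
move_arm --pt "0.02 0 0.8 0 0 0 0" --pt "0.02 0 0.8 0 0 0 0" --pt "0.02 0 0.8 0 0 0 0" --pt "0.02 0 0.8 0 0 0 0" --pt "-0.6 -0.02 0 0 0 0 0" --pt "-0.67 -0.02 0 0 0 0 0" --pt "-0.65 -0.02 0 0 0 0 0" --pt "-0.65 -0.02 0 0 0 0 0" --pt "0 0 0 0 0 0 0"

```text
t: 35.95
ee_pos: [386.0, 301.5, 236.4]
eef_rot: [0.695, 0.719, -0.0, -0.0]
force: [0.3, 0.6, -0.8]
width: 0.1
grip_force: 0.0
```

Request:
move_arm --pt "-0.73 -0.03 0.08 0 0 0 0" --pt "-0.73 -0.03 0.08 0 0 0 0" --pt "-0.53 -0.02 0.27 0 0 0 0" --pt "-0.53 -0.02 0.27 0 0 0 0" --pt "-0.43 -0.02 0.42 0 0 0 0" --pt "-0.43 -0.02 0.42 0 0 0 0" --pt "0 0 0 0 0 0 0"

```text
t: 36.83
ee_pos: [383.6, 200.0, 187.9]
eef_rot: [0.695, 0.719, -0.003, 0.0]
force: [-0.2, -0.8, 0.5]
width: 0.0
grip_force: 0.0
```

Request:
move_arm --pt "-0.3 0 0.4 0 0 0 0" --pt "-0.3 0 0.4 0 0 0 0" --pt "-0.1 0 0.4 0 0 0 0" --pt "-0.1 0 0.3 0 0 0 0" --pt "0 0 0.3 0 0 0 0" --pt "0 0 0 0 0 0 0"

```text
t: 37.58
ee_pos: [385.3, 177.8, 134.9]
eef_rot: [0.694, 0.72, -0.001, 0.001]
force: [-0.2, 0.3, 0.5]
width: 0.1
grip_force: 0.0
```

```bash
python3 - <<'E'
from plan import *
import cv2
s=arm.state();print(s["ee_pos"],s["force"])
P=[arm.read_camera("top"),arm.read_camera("side")]
cv2.imwrite("pics/p6.png",np.hstack([P[0]["color"][100:360,100:500],P[1]["color"][100:360,160:560]]))
E
```

```text
[385.25448146 177.81493076 134.88264384] [-0.19509557  0.27143867  0.45412335]
```

View pics/p6.png

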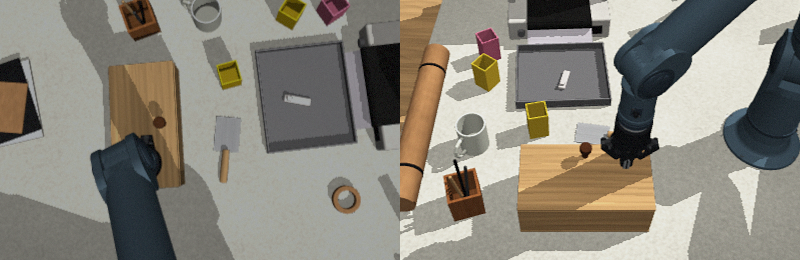

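The lid is nearly down. I'll press until the force rises.

Request:
move_arm --pt "0 0 0.2 0 0 0 0" --pt "0 0 0.15 0 0 0 0" --pt "0 0 0.05 0 0 0 0" --pt "0 0 0 0 0 0 0"

```text
t: 38.17
ee_pos: [385.6, 178.1, 123.6]
eef_rot: [0.694, 0.72, -0.001, 0.0]
force: [0.6, 0.3, -0.3]
width: -0.1
grip_force: 0.0
```

Request:
move_arm --pt "0 0 0.06 0 0 0 0" --pt "0 0 0 0 0 0 0"

```text
t: 38.42
ee_pos: [385.8, 178.1, 121.9]
eef_rot: [0.694, 0.72, -0.001, 0.0]
force: [-0.1, -0.5, -0.3]
width: -0.2
grip_force: 0.0
```

Request:
move_arm --pt "0 0 0.06 0 0 0 0" --pt "0 0 0.04 0 0 0 0" --pt "0 0 0 0 0 0 0"

```text
t: 38.8
ee_pos: [386.0, 178.2, 121.3]
eef_rot: [0.694, 0.72, -0.001, -0.001]
force: [-6.4, -4.4, 23.8]
width: 0.2
grip_force: 11.8
```

Contact at z = 121 mm with 24 N, which is the height expected for a shut lid. Backing off to check.

Request:
move_arm --pt "0 0 -0.5 0 0 0 0" --pt "0 0 -1 0 0 0 0" --pt "0 0 -1 0 0 0 0" --pt "0 0 -1 0 0 0 0" --pt "-1 0 -1 0 0 0 0" --pt "-1 0 -1 0 0 0 0" --pt "-1 0 0 0 0 0 0" --pt "-1 0 0 0 0 0 0" --pt "-1 0 0 0 0 0 0" --pt "-1 0 0 0 0 0 0" --pt "0 0 0 0 0 0 0"

```text
t: 40.17
ee_pos: [392.5, -3.7, 284.2]
eef_rot: [0.696, 0.718, 0.0, -0.0]
force: [-0.6, 0.3, 0.1]
width: -0.1
grip_force: 0.0
```

```bash
python3 - <<'E'
from plan import *
from fit import *
import cv2
s=arm.state();print(s["t"],s["ee_pos"],s["force"])
P=[arm.read_camera("top"),arm.read_camera("side")]
M=[]
for p,uv in zip(P,((249,224),(345,290))):
    d=min(arm.trace("box",p),key=lambda d:np.hypot(d["extent"][0]-uv[0],d["extent"][1]-uv[1])); M.append(d["region"].astype(float)); print(np.round(d["extent"],1))
for th in(.02,.15): print("box",*[np.round(a,3) for a in fit(P,M,boxp,[475,202.5,105,1.605,th],[5,5,4,.05,.05])])
cv2.imwrite("pics/p7.png",np.hstack([P[0]["color"][100:360,100:500],P[1]["color"][100:360,160:560]]))
E
```

```text
40.175 [392.5459812   -3.67031241 284.22732399] [-0.55698025  0.28792756  0.05159127]
[248.6 224.8  72.5 125.7]
[344.4 289.1 139.6  92.4]
box [ 4.74829e+02  2.02948e+02  1.01404e+02  1.60900e+00 -2.00000e-03] 0.014
box [4.75098e+02 2.02616e+02 9.97620e+01 1.60900e+00 8.00000e-03] 0.014
```

View pics/p7.png

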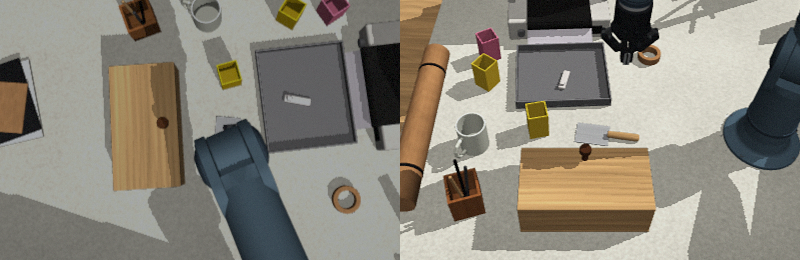

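The lid is shut, with a fitted angle of about 0. The scrap is still in the tray and the other things look untouched.

```bash
python3 -c "
from cell import arm
print(arm.hand_in())"
```

```text
the job is handed in; nothing more can be done
None
```

The square cup and round pot are standing upright in the box with its lid shut, the scrap strip is still in the tray, and the job was handed in at about 40 s; the highest grip reading on either print was 14.7 N.

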